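# Send the measured flanged bush down the rocker into the wire basket

### The job

Pick up the flanged steel bush (the one with a wide foot) and set it down gently, upright, on the half of the rocker tray nearest the wire basket, then let go so that its own weight tips the tray and it slides into the basket. Leave the plain bush where it stands, and do not push the tray down with the robot's fingers.

Things in the scene. Friction and masses are not known exactly. Their poses are not given: they have to be found in the camera images.
- bush_centre (a point): Flanged bush, loose bare steel, about 0.45 kg, upright on the granite. Round neck 40 mm diameter, 52 mm tall, on a round foot flange 60 mm diameter, 8 mm thick; 60 mm tall in all, solid, with a 24 mm dark disc marked on top. Point: its centre, on the axis, 30 mm above its underside; z up along the axis. Grip the neck, from any side.
- plain_bush_centre (a point): Bystander: plain round steel bush, 40 mm diameter, 60 mm tall, no flange, loose and upright. Point: its centre, 30 mm up. (The third thing in the row is a fixed white ball on a stem with a dark round foot, 85 mm tall.)
- tray_mid (a point): Rocker tray: slippery level steel deck, 260 mm along y, 128 wide (x) between rails 10 high. Point: deck's top face over the pivot, 95 mm above granite; x pivot axis, z square to deck. Held level by a soft counterweight, 0.2 Nm/rad, damped; swings 0.42 rad each way, back level when empty. A bush let go 50-80 mm from the middle tips it and slides off along y; pinching along x leaves its way free.
- basket_in (a point): Wire basket of bare steel wire, fixed, 160 mm wide, 180 long; side walls 60 high, end walls 26. It stands at one end of the rocker tray (either), its centre 195 mm from the tray's middle along y or -y; a grey solid-walled box of the same size stands at the other end. Point: centre of its inner floor, 12 mm above the granite; axes as the tray's.
There are look-alikes about, which are no part of the job. Leave any green or red look-alike of the part that bears bush_centre alone.

How it is judged (in metres and radians):
On the way, in this order (a step that is already met when the one before it is completed fails the run):
1. the flanged bush, still held and upright, is at or within 15 mm above the tray's half on the basket's side (((y of basket_in in the frame of tray_mid above 0 m and y of bush_centre in the frame of tray_mid between 0.02 and 0.125 m) or (y of basket_in in the frame of tray_mid below 0 m and y of bush_centre in the frame of tray_mid between -0.125 and -0.02 m)) and x of bush_centre in the frame of tray_mid between -0.06 and 0.06 m and z of bush_centre in the frame of tray_mid below 0.045 m and angle between bush_centre's own z axis and vertical below 0.4 rad and contact force between the fingers and bush above 0.5 N), for 0.05 s.
2. released on that half, the bush's weight alone tips the tray by more than 0.25 rad towards the basket (((y of basket_in in the frame of tray_mid above 0 m and y of bush_centre in the frame of tray_mid between 0.02 and 0.125 m) or (y of basket_in in the frame of tray_mid below 0 m and y of bush_centre in the frame of tray_mid between -0.125 and -0.02 m)) and z of bush_centre in the frame of tray_mid below 0.05 m and angle between tray_mid's own z axis and vertical above 0.25 rad and contact force between the fingers and bush below 0.1 N and contact force between the fingers and tray below 0.1 N).
At the end, for the whole second after the job is handed in: The flanged bush lies or stands at rest inside the wire basket (its centre within the basket's outline and less than 60 mm above its floor), and the tray has swung back to within 0.2 rad of level (x of bush_centre in the frame of basket_in between -0.075 and 0.075 m and y of bush_centre in the frame of basket_in between -0.088 and 0.088 m and z of bush_centre in the frame of basket_in below 0.06 m and linear speed of bush below 0.03 m/s and angle between tray_mid's own z axis and vertical below 0.2 rad); the robot touches nothing.
It fails at once if the plain bush is moved more than 20 mm (distance of plain_bush_centre from where it was at the start of the episode above 0.02 m).
It fails at once if the fingers push on the tray with more than 5 N (contact force between the fingers and tray above 5 N).
It also fails if it takes over 43 s, if anything falls off the work surface, if the arm or the gripper's body presses on something with over 40 N, if the wrist force passes 120 N, or if a joint passes its speed limit or range.

### The arm

A 6-joint arm with a two-finger parallel gripper is mounted at the origin on the work surface. World frame = base frame: x ahead of the robot, y to its left, z up, the work surface at z = 0. Lengths are in mm, angles in rad, forces in N, time in s.
With the tool pointing down it reaches from about 275 to 1000 mm from the base axis. Payload 8.4 kg.
Tool frame: the origin (TCP) lies at the very end of the fingers, on their centre line; the grasp point (between the pads) lies 19 mm behind it; z points along the fingers, x is the direction in which the jaws open and shut, and the axes are right-handed (so a half turn about z gives the same grasp; the last joint's range is limited). The gripper opens to 85 mm and grips with 20 to 120 N. Pads are 22 mm wide; open, the fingers measure 114 mm over their backs; the gripper's body (76 mm by 85 mm) begins 54 mm behind the grasp point. The pads swing forward as they close: fully open they stand 13 mm farther back than shut.
Start: joints at [-1.32, 0.353, 1.633, -0, 1.155, -0.002], TCP at [156.321, -605.138, 231.281] pointing down, gripper open.
Joint ranges: [-2.63, 2.63], [-0.92, 2.1], [0.06, 2.66], [-1.3, 4.44], [0, 2.69], [-3.02, 3.02]. Speed limits (rad/s): [2.22, 2.22, 2.79, 3.14, 3.14, 3.14].

### API

Orientations are given as [roll, pitch, yaw] about the fixed x, y, z axes, in that order (R = Rz(yaw) Ry(pitch) Rx(roll)).
In Python, from rig import r gives the robot as it stands. The module is installed in compiled form; this text tells all that it offers.
- The arm moves only by the tool apply_moves, never from a script. Its argument "targets" is a list that holds one entry, the list of rows, each a list of 7 numbers: the gripper's target within -1 to 1 (fully open at 1, half-way at 0, shut at -1), then the shift along the tool's x, y, z in cm, then the turn, a rotation vector about the tool's x, y, z in degrees. A call has 1 to 8 rows; each row is the pose to reach, as a shift and turn from the pose measured when the call began, along the tool's axes at that moment; what a row does not reach only later rows make up. A row lasts 1/10 s, in which the tool goes at most 50 mm and 8.59 degrees, less where a joint would pass 70% of its speed; a pose out of reach is approached as far as the arm can. A call with a gripper value outside its range is refused whole. The fingers move at their own pace and stop on an object; "newtons" is the grip in N (left out, the last holds). Time passes only in rows, so rows that repeat a pose let the fingers close. It gives the time, the measured TCP pose, the force and the opening at its end, in the units of the state.
- r.sense(): the state, without advancing time (a new reading comes with each control period).
- r.grab_frame(name): name is "side" or "top"; returns a dict with "pixels" (420x560x3 uint8, red, green, blue), "fov_y" (degrees; the focal length in pixels is half the picture's height over the tangent of half this angle, whatever the lens; pixels are square), "cx", "cy" (the principal point, pixels), "R" (3x3) and "t" (3): a world point X has camera coordinates R X + t. Camera axes: x right, y down, z forward; pixel columns grow to the right and rows downward; lengths in mm; the calibration is good to about 2 mm. A picture is of the moment at which its call begins. There is no depth.
- r.sign_off(): hands the job in, once; it reports no verdict.
The state is a dict: "clock": time; "qpos": joint angles; "qvel": joint speeds; "joint_efforts": joint torques, N m; "eef_pos": TCP position; "tcp_rot": TCP orientation; "contact_force": force on the tool from outside, world axes, zero at the start; "wrist_torque": the same for the moment, N m; "opening": opening from 0.0 (shut) to 1.0 (fully open).
Only numpy, scipy, OpenCV 4.12 (cv2) and the standard library are available. Lean on these libraries where they do the work, as an engineer would, in place of code of your own. Each camera call takes 0.05 s, during which the arm holds its last target. There are 200 camera calls.

## Working session

There is one attempt and no reset: what is moved stays moved. The work goes in short steps, Python scripts to look and compute and a tool call to move; the robot and the scene stay as the last step left them, time stands still between calls to the robot, and variables do not carry over. Pictures are saved under pics/ and viewed, about 8 in all and at most 12, crops included, and the job is handed in when it is done.

Besides the shell and the picture viewer there is one more tool, called after "Request:" as name(argument=value, ...), one argument or row to a line, values as JSON. apply_moves: Moves the arm, as the interface text tells. Its arguments: {"type":"object","properties":{"targets":{"type":"array"},"newtons":{"type":"number"}},"required":["targets"]}

```bash
mkdir -p pics
cat > h.py <<'E'
import numpy as np, cv2
from rig import r
def snap(n,f):
    d=r.grab_frame(n); cv2.imwrite(f,d["pixels"][:,:,::-1]); 
    np.savez(f[:-4]+'.npz',**{k:np.array(d[k]) for k in d}); return d
def foc(d): return 210/np.tan(np.radians(float(d["fov_y"]))/2)
def proj(d,X):
    c=d["R"]@np.array(X,float)+np.array(d["t"]).ravel(); f=foc(d); return np.array([d["cx"]+f*c[0]/c[2],d["cy"]+f*c[1]/c[2]])
def back(d,u,v,z):
    f=foc(d); R=np.array(d["R"]); C=-R.T@np.array(d["t"]).ravel()
    w=R.T@np.array([(u-d["cx"])/f,(v-d["cy"])/f,1]); return C+w*(z-C[2])/w[2]
E
python3 - <<'E'
from h import *
for n in("top","side"):
    d=snap(n,f"pics/{n}0.png"); print(n,{k:d[k] for k in d if k!="pixels"}, -np.array(d["R"]).T@d["t"])
print(r.sense())
E
```

```text
top {'fov_y': 55.77017843005516, 'cx': 283.05992189878026, 'cy': 204.66270999352318, 'R': array([[ 0.00722307, -0.99986959,  0.01444423],
       [-0.98643096, -0.00949373, -0.16390186],
       [ 0.16401762, -0.01306436, -0.9863709 ]]), 't': array([-10.86378646, 529.79431002, 697.72907621])} [408.24412094   3.28273771 775.21084741]
side {'fov_y': 53.80594230621239, 'cx': 274.42732476023474, 'cy': 206.18940268606525, 'R': array([[ 0.88726823, -0.46116622, -0.00898909],
       [-0.23985001, -0.44464168, -0.86299812],
       [ 0.39398865,  0.76786684, -0.50512716]]), 't': array([-459.97744934,  228.76744607,  546.86116861])} [ 247.53615562 -530.32308029  469.52552453]
{'clock': 0.1, 'qpos': array([-1.32039488e+00,  3.53598303e-01,  1.63404513e+00,  9.48776344e-06,
        1.15520001e+00, -2.36713897e-03]), 'qvel': array([ 3.45043991e-05, -1.70589294e-03, -3.38069460e-04, -3.80746604e-04,
        2.10479786e-04,  1.59310477e-04]), 'joint_efforts': array([ 4.03246977e-04, -6.06358194e+01, -3.42818999e+01,  9.60953889e-05,
        3.93227252e-03, -6.80034162e-06]), 'eef_pos': array([ 156.22216119, -604.72711447,  230.63089182]), 'tcp_rot': array([-3.14158102e+00,  1.25076010e-03, -1.31803157e+00]), 'contact_force': array([ 0.05044861, -0.03846756,  0.69827448]), 'wrist_torque': array([ 0.01307205, -0.02436572, -0.01606001]), 'opening': 0.9992877922944305}
```

View pics/top0.png

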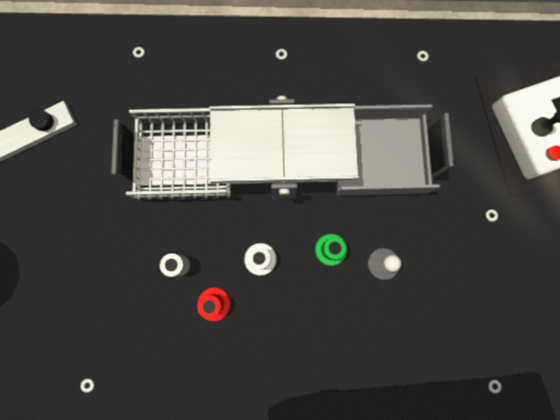

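View pics/side0.png

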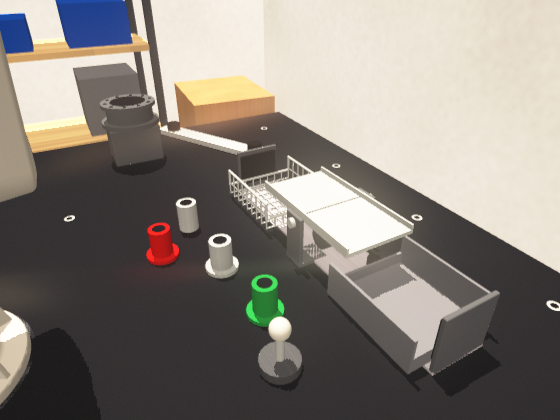

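Top picture: the row holds the plain bush (174,265), flanged steel bush (260,259), green look-alike (331,249), red look-alike (213,304) and the ball on its stem (385,263). The wire basket is at the left end (175,152) and the tray's pivot is near (283,143). I choose (260,259), which is (221,255) in the side view: bare steel with a wide foot. Next I'll check it in a close crop.

Run:
```python
from h import *
t=dict(np.load('pics/top0.npz')); s=dict(np.load('pics/side0.npz'))
a=t["pixels"][225:305,220:300,::-1]; b=s["pixels"][215:295,180:260,::-1]; c=t["pixels"][90:210,195:375,::-1]
top=np.hstack([cv2.resize(x,(400,400),interpolation=cv2.INTER_CUBIC) for x in(a,b)])
cv2.imwrite('pics/crop1.png',top)
cv2.imwrite('pics/crop2.png',cv2.resize(c,(800,533),interpolation=cv2.INTER_CUBIC))
print('bush disc',back(t,259.5,257.5,60),back(s,221,239,60))
print('plain',back(t,172,264.5,60),back(s,188,202,60))
print('tray',[back(t,*p,95).round(0) for p in((210,108),(355,106),(357,179),(210,182))])
```

```text
bush disc [431.11030167  35.19856208  60.        ] [433.87319114  36.44090836  60.        ]
plain [417.59313981 190.20585314  60.        ] [422.38469859 189.05382964  60.        ]
tray [array([697., 127.,  95.]), array([ 704., -135.,   95.]), array([ 568., -136.,   95.]), array([560., 122.,  95.])]
```

View pics/crop1.png

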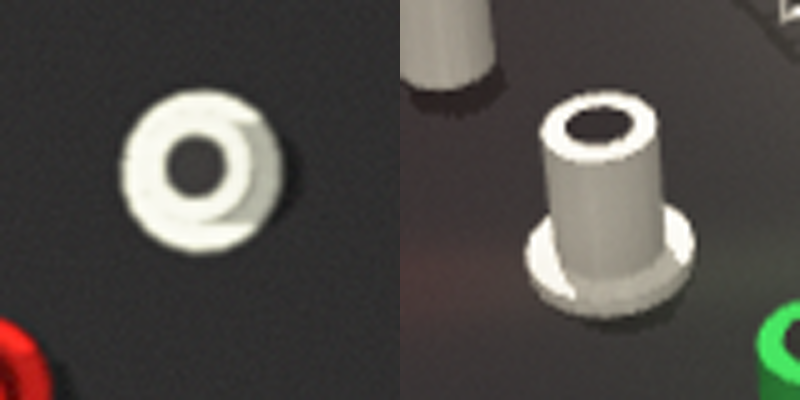

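View pics/crop2.png

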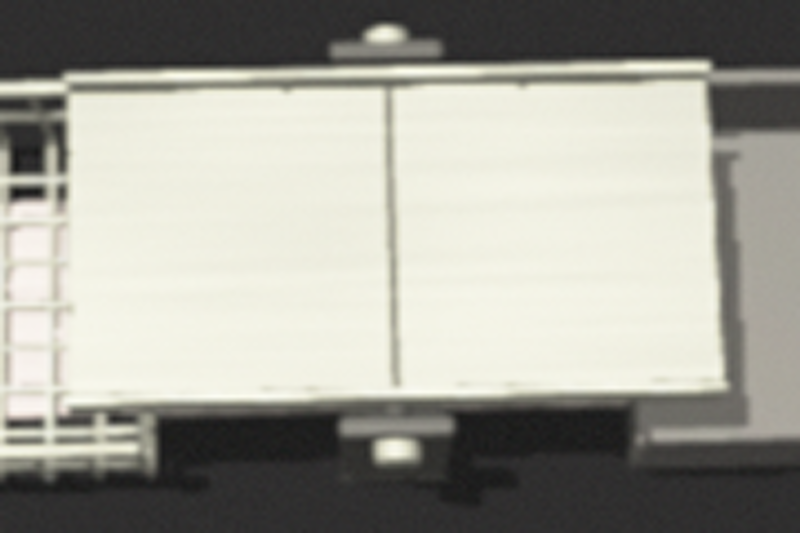

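The crop confirms a bare-steel neck on a wide steel foot: disc at top (259,258.4) and side (220,240.4). The deck's pivot line runs from (282.8,109.1) to (284.3,176.6), and the basket is on the left (+y).

Run:
```python
from h import *
t=dict(np.load('pics/top0.npz')); s=dict(np.load('pics/side0.npz'))
print('bush',back(t,259,258.4,60),back(s,220,240.4,60),'flange',back(t,260.2,259,8))
A,B=back(t,282.8,109.1,95),back(t,284.3,176.6,95); print('pivot',A,B,(A+B)/2)
for p in((0,0),(64,0),(-64,0)): print(proj(s,(A+B)/2+np.array([p[0],0,0])))
# deck ends, left/right mid
k=lambda x,y:(195+x/4.444,90+y/4.444)
for p in((68,85),(68,395),(708,75),(722,385)): print(back(t,*k(*p),95).round(1))
b=(A+B)/2
g=s["pixels"][160:250,260:410,::-1]; cv2.imwrite('pics/crop3.png',cv2.resize(g,(800,480),interpolation=cv2.INTER_CUBIC))
```

```text
bush [429.51007778  36.06350146  60.        ] [430.83101495  33.30882225  60.        ] flange [429.93499725  36.13151441   8.        ]
pivot [696.68545304  -3.98943382  95.        ] [571.39282148  -7.54586097  95.        ] [634.03913726  -5.7676474   95.        ]
[332.47959522 204.67283618]
[361.12081151 196.46586657]
[301.8295842  213.45541394]
[694.9 126.9  95. ]
[565.9 122.1  95. ]
[ 702.7 -133.9   95. ]
[ 572.7 -136.6   95. ]
```

View pics/crop3.png

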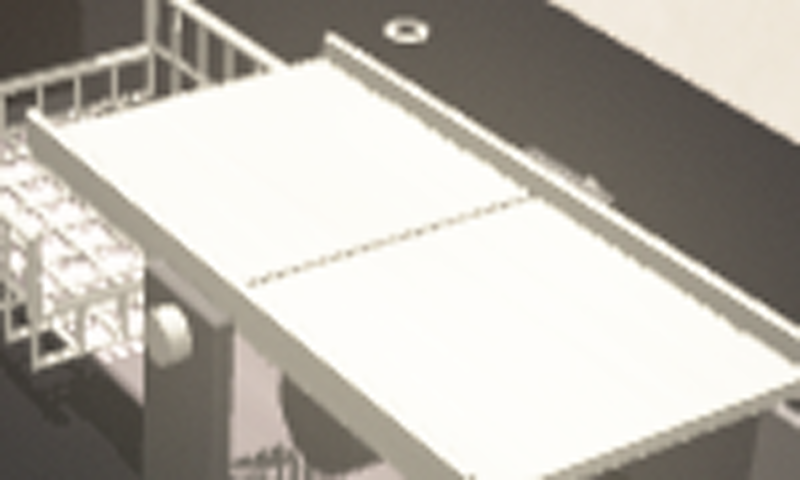

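Both views agree. The bush is at about (430,35) and the tray middle at (634,-6), with yaw about 0.027. The basket is on the +y side. The reach and deck size (about 260 × 129 measured) are right. I'll add a helper that turns a world target into tool shifts.

```bash
cat > go.py <<'E'
import sys
from h import *
from scipy.spatial.transform import Rotation as Ro
s=r.sense(); x,y,z=map(float,sys.argv[1:4]); yaw=float(sys.argv[4]) if len(sys.argv)>4 else 0.027
C=Ro.from_euler('xyz',s["tcp_rot"]); G=Ro.from_euler('xyz',[np.pi,0,yaw])
print('t',s["clock"],'pos',s["eef_pos"].round(1),'open',round(s["opening"],3),'F',s["contact_force"].round(1))
print('cm',(C.inv().apply(np.array([x,y,z])-s["eef_pos"])/10).round(2),'deg',np.degrees((C.inv()*G).as_rotvec()).round(1))
E
python3 go.py 430 35 180
```

```text
t 0.1 pos [ 156.2 -604.7  230.6] open 0.999 F [ 0.1 -0.   0.7]
cm [-55.09 -42.51   5.13] deg [ -0.    0.1 -77.1]
```

Request:
apply_moves(
  targets=[
    [[1,-55.1,-42.5,5,0,0,-77],[1,-55.1,-42.5,5,0,0,-77],[1,-55.1,-42.5,5,0,0,-77],[1,-55.1,-42.5,5,0,0,-77],[1,-55.1,-42.5,5,0,0,-77],[1,-55.1,-42.5,5,0,0,-77],[1,-55.1,-42.5,5,0,0,-77],[1,-55.1,-42.5,5,0,0,-77]],
  ],
  newtons=40,
)

```text
clock: 0.9
eef_pos: [313.2, -236.4, 202.5]
tcp_rot: [-3.141, 0.0, -0.112]
contact_force: [1.8, 0.2, 0.5]
opening: 1.001
```

```bash
python3 go.py 430 35 180
```

```text
t 0.9 pos [ 313.2 -236.4  202.5] open 1.001 F [1.8 0.2 0.5]
cm [  8.56 -28.28   2.28] deg [-0.1 -0.  -8. ]
```

Request:
apply_moves(
  targets=[
    [[1,8.6,-28.3,2.3,0,0,-8],[1,8.6,-28.3,2.3,0,0,-8],[1,8.6,-28.3,2.3,0,0,-8],[1,8.6,-28.3,2.3,0,0,-8],[1,8.6,-28.3,2.3,0,0,-8],[1,8.6,-28.3,2.3,0,0,-8],[1,8.6,-28.3,2.3,0,0,-8],[1,8.6,-28.3,2.3,0,0,-8]],
  ],
)

```text
clock: 1.7
eef_pos: [430.2, 36.1, 179.4]
tcp_rot: [-3.141, 0.001, 0.03]
contact_force: [-0.5, 0.2, -0.3]
opening: 0.998
```

```bash
python3 go.py 430 35 24
```

```text
t 1.7 pos [430.2  36.1 179.4] open 0.998 F [-0.5  0.2 -0.3]
cm [-0.    0.12 15.54] deg [-0.   0.1  0.2]
```

Request:
apply_moves(
  targets=[
    [[1,0,0.1,4,0,0,0],[1,0,0.1,8,0,0,0],[1,0,0.1,11,0,0,0],[1,0,0.1,14,0,0,0],[1,0,0.1,16,0,0,0],[1,0,0.1,16,0,0,0],[1,0,0.1,16,0,0,0]],
  ],
)

```text
clock: 2.4
eef_pos: [429.5, 34.2, 19.7]
tcp_rot: [-3.141, 0.002, 0.029]
contact_force: [0.4, 0.3, 0.5]
opening: 1.0
```

Request:
apply_moves(
  targets=[
    [[-1,0,0,0,0,0,0],[-1,0,0,0,0,0,0],[-1,0,0,0,0,0,0],[-1,0,0,0,0,0,0],[-1,0,0,0,0,0,0],[-1,0,0,0,0,0,0],[-1,0,0,0,0,0,0],[-1,0,0,0,0,0,0]],
  ],
)

```text
clock: 3.2
eef_pos: [430.3, 34.2, 20.6]
tcp_rot: [-3.141, 0.001, 0.029]
contact_force: [-2.3, -1.9, 12.0]
opening: 0.463
```

Run:
```python
from h import *
s=r.sense(); print(s["eef_pos"],s["opening"],s["contact_force"])
d=snap("side","pics/s1.png"); cv2.imwrite('pics/s1c.png',cv2.resize(d["pixels"][140:300,130:330,::-1],(700,560),interpolation=cv2.INTER_CUBIC))
```

```text
[430.26407019  34.15933909  20.63542469] 0.46267885460692615 [-2.26814088 -1.9016948  12.04617105]
```

View pics/s1c.png

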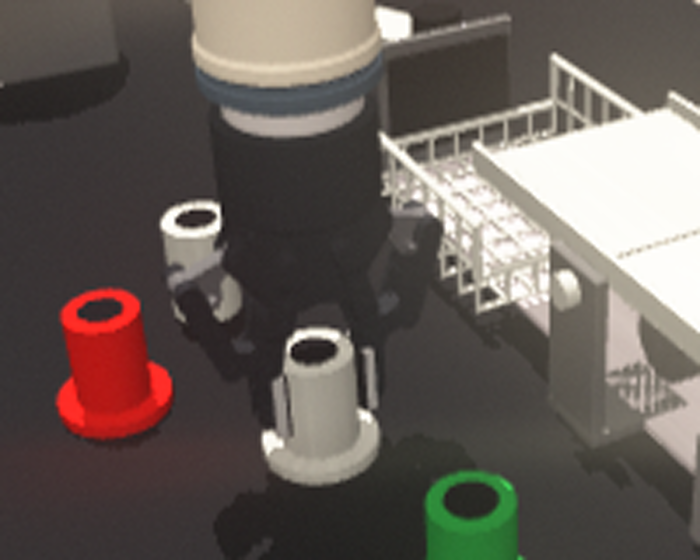

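The crop shows the fingers on the flanged bush's neck (disc at crop (312,348)). The opening is 0.463, about 39 mm, so the neck is held. The red, green and plain bushes are clear. Now I'll lift it.

Request:
apply_moves(
  targets=[
    [[-1,0,0,-1,0,0,0],[-1,0,0,-3,0,0,0],[-1,0,0,-6,0,0,0],[-1,0,0,-10,0,0,0],[-1,0,0,-14,0,0,0],[-1,0,0,-17,0,0,0],[-1,0,0,-17,0,0,0],[-1,0,0,-17,0,0,0]],
  ],
)

```text
clock: 4.05
eef_pos: [430.0, 34.1, 190.8]
tcp_rot: [-3.141, -0.0, 0.029]
contact_force: [-0.4, -0.0, -6.3]
opening: 0.457
```

```bash
python3 go.py 632 58 170
```

```text
t 4.05 pos [430.   34.1 190.8] open 0.457 F [-0.4 -0.  -6.3]
cm [20.26 -1.8   2.09] deg [-0.  -0.   0.1]
```

Request:
apply_moves(
  targets=[
    [[-1,4,-0.4,0,0,0,0],[-1,8,-0.8,1,0,0,0],[-1,12,-1.2,2,0,0,0],[-1,16,-1.6,2,0,0,0],[-1,19,-1.8,2,0,0,0],[-1,20.3,-1.8,2,0,0,0],[-1,20.3,-1.8,2,0,0,0],[-1,20.3,-1.8,2,0,0,0]],
  ],
)

```text
clock: 4.85
eef_pos: [630.3, 57.9, 168.8]
tcp_rot: [-3.141, 0.004, 0.029]
contact_force: [-0.1, -0.6, -4.3]
opening: 0.463
```

```bash
python3 - <<'E'
from h import *
d=snap("side","pics/s2.png"); cv2.imwrite('pics/s2c.png',cv2.resize(d["pixels"][100:260,240:440,::-1],(750,600),interpolation=cv2.INTER_CUBIC))
p=r.sense()["eef_pos"];print(p)
for dz in (-20.6,39.4): # bottom, top of bush if not slipped
    u=proj(d,p+[0,0,dz]); print(dz,u,(u-[240,100])*3.75)
q=np.array(d["R"]).T[:,2]; q[2]=0; q/=np.linalg.norm(q)
u=proj(d,p-30*q+[0,0,-20.6]); print('near flange edge',(u-[240,100])*3.75)
E
python3 go.py 632 58 118
```

```text
[630.25637022  57.86589192 169.33429828]
-20.6 [312.97750873 164.78051012] [273.66565773 242.92691295]
39.4 [314.26486646 133.88084784] [278.49324924 127.0531794 ]
near flange edge [279.06502518 269.32551977]
t 4.9 pos [630.3  57.9 169.3] open 0.457 F [-0.6  0.1 -5.3]
cm [ 0.19 -0.01  5.13] deg [-0.   0.2  0.1]
```

View pics/s2c.png

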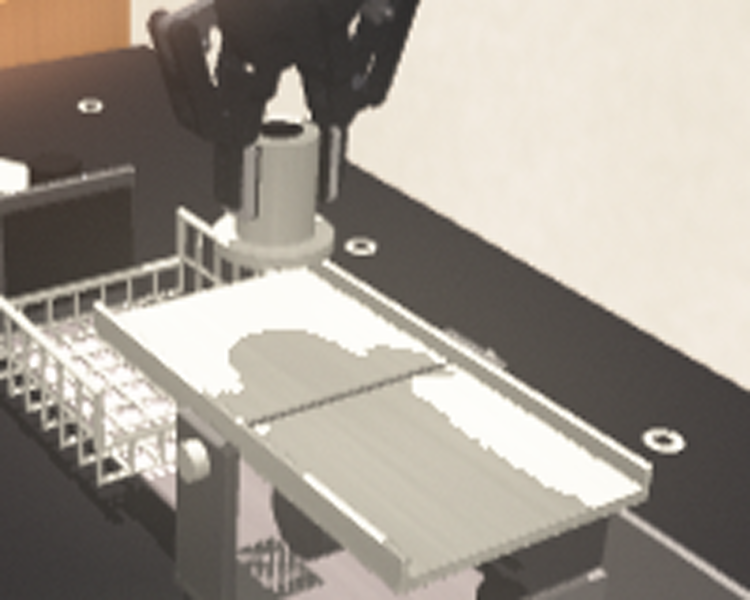

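The bush hangs upright over the basket half. Its disc is at crop (282,130) against a predicted (278,127), and the near foot edge is at y≈265 against 269, so it hasn't slipped. I'll lower it until it is about 3 mm above the deck.

Request:
apply_moves(
  targets=[
    [[-1,0.2,0,1.5,0,0,0],[-1,0.2,0,3,0,0,0],[-1,0.2,0,4,0,0,0],[-1,0.2,0,4.5,0,0,0],[-1,0.2,0,5,0,0,0],[-1,0.2,0,5,0,0,0],[-1,0.2,0,5,0,0,0]],
  ],
)

```text
clock: 5.6
eef_pos: [632.3, 58.0, 119.6]
tcp_rot: [-3.141, 0.003, 0.029]
contact_force: [1.2, -0.4, -5.6]
opening: 0.458
```

```bash
python3 - <<'E'
from h import *
d=snap("side","pics/s3.png"); cv2.imwrite('pics/s3c.png',cv2.resize(d["pixels"][120:240,260:420,::-1],(800,600),interpolation=cv2.INTER_CUBIC))
E
python3 go.py 632 58 117
```

```text
t 5.65 pos [632.5  58.  119.8] open 0.458 F [-0.3  1.1 -5.6]
cm [-0.05 -0.    0.28] deg [-0.   0.1  0.1]
```

View pics/s3c.png

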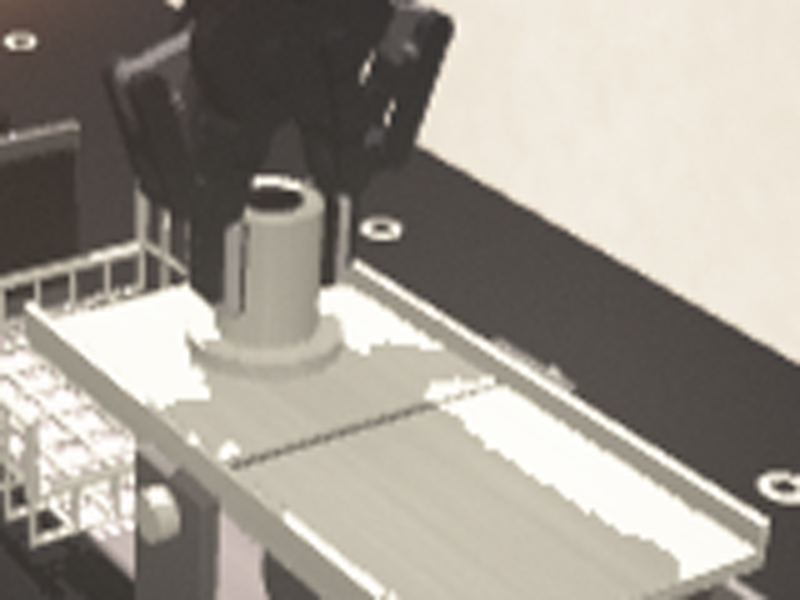

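The bush is held upright just above the deck, foot at crop (265,350), with the tray still level. I'll go 2 mm lower, hold, then release.

Request:
apply_moves(
  targets=[
    [[-1,0,0,0.1,0,0,0],[-1,0,0,0.2,0,0,0],[-1,0,0,0.2,0,0,0],[-1,0,0,0.2,0,0,0]],
  ],
)

```text
clock: 6.05
eef_pos: [632.5, 58.0, 117.9]
tcp_rot: [-3.141, 0.002, 0.029]
contact_force: [1.0, -0.3, -5.1]
opening: 0.456
```

Request:
apply_moves(
  targets=[
    [[1,0,0,0,0,0,0],[1,0,0,0,0,0,0],[1,0,0,0,0,0,0],[1,0,0,0,0,0,0],[1,0,0,0,0,0,0],[1,0,0,0,0,0,0],[1,0,0,0,0,0,0],[1,0,0,0,0,0,0]],
  ],
)

```text
clock: 6.85
eef_pos: [632.5, 58.0, 117.9]
tcp_rot: [-3.141, 0.002, 0.029]
contact_force: [-0.1, -0.6, -0.2]
opening: 1.002
```

```bash
python3 - <<'E'
from h import *
a=snap("side","pics/s4.png"); b=snap("top","pics/t4.png")
cv2.imwrite('pics/c4.png',np.hstack([cv2.resize(x["pixels"][...,::-1],(400,300)) if 0 else cv2.resize(x["pixels"][sl][...,::-1],(400,400)) for x,sl in((a,np.s_[90:290,190:390]),(b,np.s_[60:260,100:300]))]))
E
python3 go.py 632 58 220
```

```text
t 6.95 pos [632.5  58.  117.8] open 0.998 F [-0.2  0.  -0.4]
cm [-7.000e-02 -1.000e-02 -1.022e+01] deg [-0.   0.1  0.1]
```

View pics/c4.png

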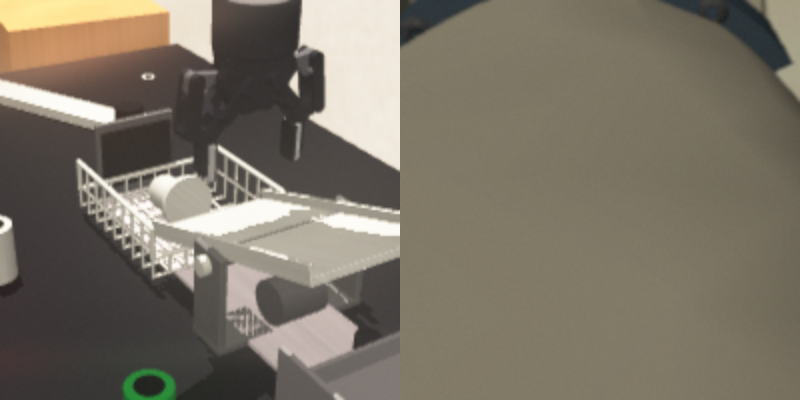

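The bush has tipped the tray and lies in the basket (side crop (180,197)), with the tray still swinging back. I'll retreat upward, clear of the top view, and wait.

Request:
apply_moves(
  targets=[
    [[1,0,0,-4,0,0,0],[1,0,0,-8,0,0,0],[1,0,0,-13,0,0,0],[1,0,0,-13,0,0,0],[1,-10,0,-13,0,0,0],[1,-20,0,-13,0,0,0],[1,-20,0,-13,0,0,0],[1,-20,0,-13,0,0,0]],
  ],
)

```text
clock: 7.75
eef_pos: [430.8, 52.0, 247.7]
tcp_rot: [-3.141, 0.003, 0.029]
contact_force: [0.6, 0.7, 1.7]
opening: 0.995
```

Request:
apply_moves(
  targets=[
    [[1,0,20,0,0,0,0],[1,0,20,0,0,0,0],[1,0,20,0,0,0,0],[1,0,20,0,0,0,0],[1,0,20,0,0,0,0],[1,0,20,0,0,0,0],[1,0,20,0,0,0,0],[1,0,20,0,0,0,0]],
  ],
)

```text
clock: 8.55
eef_pos: [436.6, -146.8, 247.6]
tcp_rot: [-3.141, 0.003, 0.031]
contact_force: [0.5, -0.3, -0.1]
opening: 1.0
```

Request:
apply_moves(
  targets=[
    [[1,0,0,0,0,0,0],[1,0,0,0,0,0,0],[1,0,0,0,0,0,0],[1,0,0,0,0,0,0],[1,0,0,0,0,0,0],[1,0,0,0,0,0,0],[1,0,0,0,0,0,0],[1,0,0,0,0,0,0]],
  ],
)

```text
clock: 9.35
eef_pos: [436.6, -146.9, 247.6]
tcp_rot: [-3.141, 0.003, 0.031]
contact_force: [0.4, 0.4, 0.4]
opening: 1.001
```

```bash
python3 - <<'E'
from h import *
a=snap("side","pics/s5.png"); b=snap("top","pics/t5.png")
cv2.imwrite('pics/c5.png',np.hstack([cv2.resize(x["pixels"][sl][...,::-1],(400,400)) for x,sl in((a,np.s_[100:280,170:350]),(b,np.s_[90:290,100:300]))]))
c=snap("side","pics/s6.png"); print(np.abs(a["pixels"].astype(int)-c["pixels"])[100:280,170:400].max())
E
python3 go.py 432 58 250
```

```text
47
t 9.5 pos [ 436.6 -146.8  247.6] open 1.002 F [-1.4 -0.2 -0.4]
cm [  0.17 -20.49  -0.23] deg [-0.   0.2  0.2]
```

View pics/c5.png

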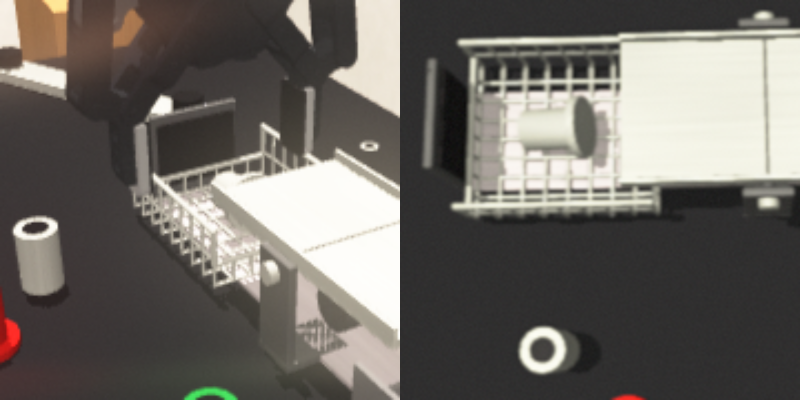

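The top crop shows the bush lying in the basket at (560,127), full-frame (180,153). The tray is level and the plain bush stands at its original pixel. I'll wait a second and check numerically that it is at rest.

Request:
apply_moves(
  targets=[
    [[1,0,0,0,0,0,0],[1,0,0,0,0,0,0],[1,0,0,0,0,0,0],[1,0,0,0,0,0,0],[1,0,0,0,0,0,0],[1,0,0,0,0,0,0],[1,0,0,0,0,0,0],[1,0,0,0,0,0,0]],
  ],
)

```text
clock: 10.3
eef_pos: [436.5, -146.8, 247.5]
tcp_rot: [-3.141, 0.003, 0.031]
contact_force: [-0.3, -0.2, -0.4]
opening: 1.005
```

Run:
```python
from h import *
a=dict(np.load('pics/t5.npz')); b=snap("top","pics/t6.png")
w=np.s_[128:172,140:209]
g=[cv2.cvtColor(np.ascontiguousarray(x["pixels"][w]),cv2.COLOR_RGB2GRAY).astype(np.float32) for x in(a,b)]
print('shift px',cv2.phaseCorrelate(*g),'meandiff',np.abs(g[0]-g[1]).mean())
o=dict(np.load('pics/top0.npz'))
p=[cv2.cvtColor(np.ascontiguousarray(x["pixels"][245:290,150:200]),cv2.COLOR_RGB2GRAY).astype(np.float32) for x in(o,b)]
print('plain shift',cv2.phaseCorrelate(*p))
X=back(b,177.5,153.5,37); m=np.array([634,-5.5,0]); d=X-m; c,s=np.cos(.027),np.sin(.027)
print('in basket frame',d[0]*c+d[1]*s,-d[0]*s+d[1]*c-195)
```

```text
shift px ((-0.019458269574798237, 0.5034048610170494), 0.9921541850507996) meandiff 0.89492756
plain shift ((-0.010109909563588815, 0.4490298498646652), 0.8903349961174859)
in basket frame 0.05805797912228705 7.422848403080906
```

```bash
python3 -c "
from rig import r
print(r.sign_off())"
```

```text
the job is handed in; nothing more can be done
None
```

I gripped the flanged steel bush by its neck and lowered it upright to about 2 mm above the basket half of the tray, about 63 mm from the pivot. When I let go, its weight tipped the tray and it slid into the wire basket. The arm then backed clear, and I handed the job in shortly after 10.3 s.

**Last checks:**
- **Bush:** it lies on its side in the basket, about (0, 7) mm from the basket's centre.
- **At rest:** frames about 0.9 s apart differed by under 1 grey level on average, so it is not moving.
- **Tray:** it looks level again in the last pictures.
- **Plain bush:** it still stands where it was.
- **Robot:** contact force was near 0 N.

**Disagreements and gaps:**
- The automatic shift check gave about 0.5 px in rows for both the bush and the plain bush. I put this down to the method, as the pictures themselves barely changed.
- An earlier side-view comparison showed a largest single-pixel change of 47. I didn't pursue it, and the later top-view check found no movement.
- I took no picture while the tray was tipping. The tip past 0.25 rad is inferred from the bush already being in the basket 0.8 s after I let go.

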